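# Set a carrier plate out for the storage shuttle

## Task

On the low grey shelf board, push the oblong black carrier plate with the fingertips toward the open end of the board, where the shuttle is parked, until 40 mm of it sticks out over that edge (its scribed line is then right above the edge) and it lies square to the edge. Only slide it: do not pick it up, lift it or tip it, and leave the other things on the board alone.

Things in the scene. Friction and masses are not known exactly. Their poses are not given: they have to be found in the camera images.
- shelf: Fixed low steel shelf board, grey, 380 (own x) by 400 (own y) mm, flat top 60 mm above the bench, standing level on two profiles; turned up to about 15 degrees about vertical. Origin: under its centre, at bench height. Its +y end is the open end, over which the plate is to overhang; the parked shuttle (a low rail, black block and steel jaw, fixed, up to 90 mm high) stands beyond it, from 130 mm off the edge.
- open_edge (a point): Middle of the top of the board's open end edge; its y axis points level outward over the edge, x runs along the edge, z up.
- carrier: Loose oblong flat black plastic plate, 90 (own x) by 150 (own y) by 8 (z) mm, about 0.1 to 0.2 kg, lying flat on the board, up to about 20 degrees out of square. Origin: centre of its underside. Its +y short end faces the open end; a thin white line is scribed straight across the top, 40 mm back from that end; four small steel screw heads, flush, mark the other part.
- carrier_lead (a point): Middle of the top edge of the carrier plate's leading (+y) short end; axes as the plate's.
- square_plate: Bystander: loose square black plate, 60 by 60 by 8 mm, no line, on the board near its +x side. Origin: centre of its underside.
- carton: Bystander: loose small cardboard carton, 50 (own x) by 80 (own y) by 40 mm, on the board near one of its sides. Origin: centre of its underside.
- offcut: Bystander: loose offcut of aluminium profile, 40 by 100 (own y) by 40 mm, lying on the board near one of its sides. Origin: centre of its underside.
Things that resemble listed ones, but are neither listed nor needed, are in the scene too. What is meant by the carrier is not brown, and is the larger of those in its own colour.

How it is judged:
By the outcome, as a careful person would: the job done as asked, in the order asked, and still so for the second after the job is handed in, with the robot touching nothing.
It also fails if it takes over 42 s, if anything falls off the work surface, if the arm or the gripper's body presses on something with over 40 N, if the wrist force passes 120 N, or if a joint passes its speed limit or range.

## Robot

A 7-joint arm with a two-finger parallel gripper is mounted at the origin on the work surface. World frame = base frame: x ahead of the robot, y to its left, z up, the work surface at z = 0. Lengths are in mm, angles in rad, forces in N, time in s.
With the tool pointing down it reaches from about 400 to 875 mm from the base axis. Payload 19.3 kg.
Tool frame: the origin (TCP) lies at the centre of the arm's flange, where the gripper is bolted on; the fingertips stand 173 mm ahead of it and the grasp point (between the pads) lies 155 mm ahead of it; z points along the fingers, y is the line along which they close (so a half turn about z gives the same grasp; the last joint's range is limited). The gripper opens to 85 mm and grips with 20 to 120 N. Pads are 22 mm wide; open, the fingers measure 114 mm over their backs; the gripper's body (76 mm by 85 mm) begins 54 mm behind the grasp point. The pads swing forward as they close: fully open they stand 13 mm farther back than shut.
Start: joints at [1.111, 0.521, -0.036, 1.599, 0.021, 1.021, -0.113], TCP at [237.476, -578.122, 404.691] pointing down, gripper open.
Joint ranges: [-2.91, 2.91], [-0.3, 2.13], [-1.5, 1.42], [0.17, 2.43], [-1.26, 4.41], [0.16, 1.93], [-2.52, 2.52]. Speed limits (rad/s): [1.89, 1.89, 2.39, 2.39, 3.01, 3.01, 3.01].

## Interface

Orientations are given as a unit quaternion [x, y, z, w].
In Python, from bench import robot gives the robot as it stands. The module is installed in compiled form; this text tells all that it offers.
- The arm moves only by the tool move_arm, never from a script. Its argument "steps" is a list of rows, each a list of 4 numbers: the shift along the world's x, y, z in m, then the turn about the world's z in degrees. In form: [[tx, ty, tz, spin], ...]. A call has 1 to 8 rows; each row shifts and turns the commanded pose from where the row before left it; what a row does not reach is not made up. A row lasts 1/8 s, in which the tool goes at most 62.5 mm and 10.7 degrees, less where a joint would pass 70% of its speed; a pose out of reach is approached as far as the arm can. A call is refused whole if a number of a shift passes 0.0625 or a number of a turn 10.7, either way. A call with a gripper value outside its range is refused whole. "hand" is the opening, from -1 (shut) to 1 (fully open), set as the call begins (left out, the last holds). The fingers move at their own pace and stop on an object; "newtons" is the grip in N (left out, the last holds). Time passes only in rows, so rows that do not move let the fingers close. It gives the time, the measured TCP pose, the force, the opening and the grip force at its end, in the units of the state.
- robot.sense(): the state, without advancing time (a new reading comes with each control period).
- robot.camera(name): name is "scene" or "top" or "wrist"; returns a dict with "pixels" (420x560x3 uint8, red, green, blue), "depth" (420x560 float32, mm along the optical axis (not along the pixel's ray), 0 where there is no reading), "fx", "fy", "cx", "cy" (pixels), "k1" (the pictures are not rectified: a ray, as slopes to the right and down, at radius r is drawn at 1 + k1 r^2 times it, then the intrinsics apply), "T" (4x4, takes a point from camera to world coordinates). Camera axes: x right, y down, z forward; pixel columns grow to the right and rows downward; lengths in mm; the calibration is good to about 2 mm. A picture is of the moment at which its call begins.
- robot.hand_in(): hands the job in; it is judged then, once.
Trained networks look in the newest picture that a camera, given by its name, has taken for a name from the list of things; names that differ only in an ending like _2 or _b are one class to them, and where a whole thing is asked for, a point or a joint stands for the part that bears it (a point fixed in the world has none). Each returns a list of dicts, best first, with "score" (0 to 1); they miss things now and then, are a little off and sometimes report something else, mostly with a low value. They report only what shows in the picture. A call takes as long as a camera call. They do not tell look-alikes from the thing itself.
- robot.silhouettes(name, camera): "region" (420x560 bool, what is visible of it).
- robot.place_of(name, camera): "xyz" ([x, y, z] in mm, in world coordinates, good to about 4 mm: a listed point, or the origin of a listed thing).
The state is a dict: "clock": time; "joint_pos": joint angles; "qd": joint speeds; "joint_torque": joint torques, N m; "tcp_pos": TCP position; "eef_rot": TCP orientation; "wrist_force": force on the tool from outside, world axes, zero at the start; "wrist_torque": the same for the moment, N m; "gripper_width": finger opening in mm; "gripper_force": force on a finger pad.
Only numpy, scipy, OpenCV 4.12 (cv2) and the standard library are available. Lean on these libraries where they do the work, as an engineer would, in place of code of your own. Each camera call takes 0.05 s, during which the arm holds its last target. There are 200 camera calls.

## Working session

There is one attempt and no reset: what is moved stays moved. The work goes in short steps, Python scripts to look and compute and a tool call to move; the robot and the scene stay as the last step left them, time stands still between calls to the robot, and variables do not carry over. Pictures are saved under pics/ and viewed, at most 10 in all, crops included, and the job is handed in when it is done.

Besides the shell and the picture viewer there is one more tool, called in YAML: its name, and indented under it one key for each argument. move_arm: Moves the arm, as the interface text tells. Its arguments: {"type":"object","properties":{"steps":{"type":"array","items":{"type":"array","items":{"type":"number"}}},"hand":{"type":"number"},"newtons":{"type":"number"}},"required":["steps"]}

```bash
mkdir -p pics
cat > h.py <<'E'
import numpy as np, cv2
from bench import robot
def world(c,u,v,z=None):
    K=np.array([[c['fx'],0,c['cx']],[0,c['fy'],c['cy']],[0,0,1.]])
    p=np.array([[[u,v]]],float)
    # model: distorted = r*(1+k1 r^2)
    x,y=cv2.undistortPoints(p,K,np.array([c['k1'],0,0,0,0.]))[0,0]
    T=np.array(c['T']); d=T[:3,:3]@np.array([x,y,1.]); o=T[:3,3]
    if z is None:
        return o+d*c['depth'][int(round(v)),int(round(u))]
    return o+d*(z-o[2])/d[2]
def save(c,name): cv2.imwrite('pics/'+name,c['pixels'][:,:,::-1])
E
python3 - <<'E'
from h import *
for n in ('top','scene'):
    c=robot.camera(n); save(c,n+'1.png'); print(n,np.round(c['T'],2).tolist())
    for t in ('carrier','carrier_lead','open_edge','shelf','square_plate','carton','offcut'):
        print(t,[(np.round(d['xyz']).tolist(),round(d['score'],2)) for d in robot.place_of(t,n)][:4])
E
```

```text
top [[0.0, -0.99, 0.11, 478.12], [-1.0, -0.0, 0.01, -135.53], [-0.01, -0.11, -0.99, 1176.84], [0.0, 0.0, 0.0, 1.0]]
carrier [([727.0, 231.0, 2.0], 0.94), ([532.0, -187.0, 56.0], 0.89), ([453.0, -526.0, 2.0], 0.78)]
carrier_lead [([787.0, 275.0, 8.0], 0.97), ([475.0, -568.0, 7.0], 0.8), ([495.0, -120.0, 70.0], 0.72)]
open_edge [([495.0, 40.0, 59.0], 0.8)]
shelf [([536.0, -152.0, -2.0], 0.72)]
square_plate [([708.0, -224.0, 62.0], 0.91)]
carton [([672.0, -54.0, 61.0], 0.77)]
offcut [([374.0, -142.0, 56.0], 0.75), ([492.0, 40.0, 59.0], 0.73), ([496.0, -121.0, 68.0], 0.35)]
scene [[0.11, 0.62, -0.78, 1436.04], [0.99, -0.08, 0.08, -246.1], [-0.02, -0.78, -0.62, 781.33], [0.0, 0.0, 0.0, 1.0]]
carrier [([728.0, 227.0, -4.0], 0.93), ([532.0, -187.0, 59.0], 0.79), ([455.0, -526.0, -2.0], 0.79), ([496.0, -123.0, 67.0], 0.35)]
carrier_lead [([479.0, -568.0, 6.0], 0.9), ([495.0, -122.0, 68.0], 0.89), ([781.0, 274.0, 9.0], 0.65)]
open_edge [([492.0, 38.0, 57.0], 0.92)]
shelf [([532.0, -158.0, 1.0], 0.55)]
square_plate [([706.0, -223.0, 61.0], 0.91)]
carton [([671.0, -54.0, 61.0], 0.85)]
offcut [([374.0, -147.0, 56.0], 0.7)]
```

View pics/top1.png

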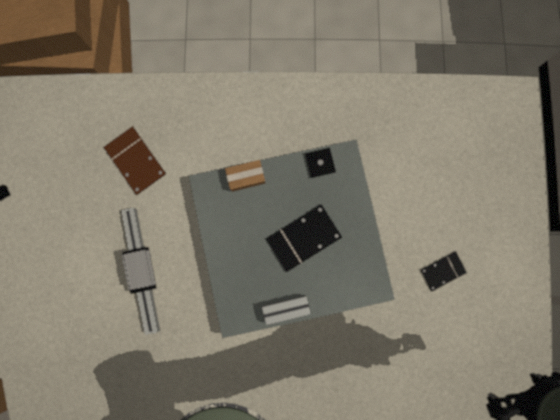

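View pics/scene1.png

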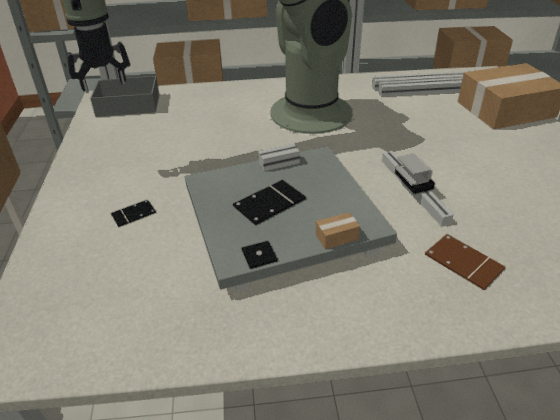

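The top view shows four possible plates:
- a black plate with a line on the board, at (303,238)
- a brown plate, at (134,160)
- a small black plate on the bench, at (443,271)
- a square plate with no line, at (320,162)

I choose (303,238): it is the larger of the black ones, lies on the board, and has its line toward the open end at the left. The scene view shows the same plate at (270,200).

```bash
cat >> h.py <<'E'
def quad(c,mask,z):
    cs,_=cv2.findContours(mask.astype(np.uint8),cv2.RETR_EXTERNAL,cv2.CHAIN_APPROX_NONE)
    k=cv2.convexHull(max(cs,key=cv2.contourArea))[:,0]
    P=np.array([world(c,u,v,z)[:2] for u,v in k],np.float32)
    return cv2.minAreaRect(P)
def carrier(c,xy,z=68):
    """dark blob around xy (world), on board"""
    g=c['pixels'].max(2); n,l=cv2.connectedComponents(cv2.morphologyEx((g<50).astype(np.uint8),cv2.MORPH_CLOSE,np.ones((7,7))))
    T=np.linalg.inv(np.array(c['T'])); p=T[:3,:3]@np.array([*xy,z])+T[:3,3]; r=p[:2]/p[2]; r=r*(1+c['k1']*(r@r))
    u,v=int(c['fx']*r[0]+c['cx']),int(c['fy']*r[1]+c['cy'])
    w=l[v-8:v+9,u-8:u+9]; w=w[w>0]
    m=l==np.bincount(w).argmax()
    return m,(u,v)
E
python3 - <<'E'
from h import *
ims=[]
for n in ('top','scene'):
    c=robot.camera(n)
    m,uv=carrier(c,(532,-187)); print(n,uv,m.sum(),quad(c,m,68))
    ys,xs=np.nonzero(m); 
    pts=[world(c,u,v)[2] for u,v in zip(xs[::20],ys[::20])]; print('depth z',np.median(pts))
    s=[d for d in robot.silhouettes('shelf',n)][0]['region']
    print('shelf',quad(c,s,60), )
    for t in('square_plate','carton','offcut'):
        s=robot.silhouettes(t,n)[0]['region']; print(t,quad(c,s,68 if t[0]=='s' else 100))
    u,v=uv; crop=c['pixels'][v-60:v+60,u-75:u+75]; crop=cv2.resize(crop,None,fx=2.6,fy=2.6,interpolation=2); ims.append(crop)
cv2.imwrite('pics/crop.png',np.hstack(ims)[:,:,::-1])
# board edges from top cam, grey vs bench: corners by pixel
c=robot.camera('top')
for u,v in((183,178),(357,141),(393,300),(222,336)): print(np.round(world(c,u,v,60),1))
E
```

```text
top (303, 238) 2542 ((534.2039184570312, -185.83148193359375), (88.73954010009766, 148.87957763671875), 31.99648666381836)
depth z 67.67665537040637
shelf ((536.705078125, -156.1194610595703), (381.27313232421875, 403.453369140625), 12.515564918518066)
square_plate ((707.980224609375, -223.89559936523438), (61.754974365234375, 64.89122772216797), 14.410392761230469)
carton ((669.9872436523438, -53.87871551513672), (56.406402587890625, 81.90308380126953), 11.566356658935547)
offcut ((374.8455505371094, -146.50784301757812), (43.144474029541016, 100.81700897216797), 13.709792137145996)
scene (269, 199) 1606 ((536.3740234375, -187.55885314941406), (95.08174133300781, 151.1218719482422), 32.26698303222656)
depth z 68.59849871138306
shelf ((554.4772338867188, -154.13441467285156), (419.7555847167969, 403.4984436035156), 12.853601455688477)
square_plate ((711.9057006835938, -224.94662475585938), (63.703460693359375, 59.33101272583008), 15.651888847351074)
carton ((692.7649536132812, -56.56266403198242), (85.63697052001953, 95.6947250366211), 12.801417350769043)
offcut ((399.79681396484375, -147.67527770996094), (96.13421630859375, 118.03141021728516), 14.145113945007324)
[671.3  91.9  60. ]
[ 760.  -312.7   60. ]
[ 393.2 -390.1   60. ]
[311.8  -4.   60. ]
```

View pics/crop.png

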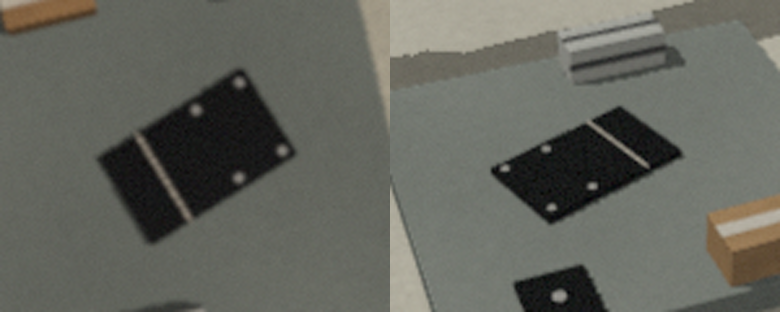

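The crop confirms it: the larger black plate, with a white line near its open-end side and four screw heads. Next I fit the open edge and read the tool yaw.

```bash
cat >> h.py <<'E'
def edge(c):
    """open edge line fit: sub-pixel from board/bench depth step; returns middle point and angle of edge (deg)"""
    d=c['depth']; A=np.deg2rad(12.5); n=np.array([-np.sin(A),np.cos(A)]); t=np.array([np.cos(A),np.sin(A)])
    v,u=np.mgrid[0:420,0:560]; K=np.array([[c['fx'],0,c['cx']],[0,c['fy'],c['cy']],[0,0,1.]])
    xy=cv2.undistortPoints(np.stack([u,v],-1).reshape(-1,1,2).astype(float),K,np.array([c['k1'],0,0,0,0.]))[:,0]
    T=np.array(c['T']); R=np.c_[xy,np.ones(len(xy))]@T[:3,:3].T; o=T[:3,3]
    Z=(o+R*d.reshape(-1,1))[:,2]; P=o+R*((60-o[2])/R[:,2])[:,None]
    m=(Z>45)&(Z<64)&(d.reshape(-1)>0)
    a=(P[:,:2]-[494,39]); s=a@t; q=a@n
    pts=[]
    for b in range(-165,166,6):
        k=m&(abs(s-b)<3)&(abs(q)<25)
        if k.sum()>3: pts.append((b,q[k].max()))
    pts=np.array(pts); f=np.polyfit(*pts.T,1); r=pts[:,1]-np.polyval(f,pts[:,0]); k=abs(r)<2; f=np.polyfit(*pts[k].T,1)
    return np.array([494,39])+n*f[1],12.5+np.rad2deg(np.arctan(f[0])),len(pts),r.std()
E
python3 - <<'E'
from h import *
from scipy.spatial.transform import Rotation as R
print(edge(robot.camera('top'))); 
s=robot.sense(); print(s['clock'],s['tcp_pos'],s['gripper_width'],s['wrist_force']); print(R.from_quat(s['eef_rot']).as_matrix().round(3)); print(np.round(s['joint_pos'],3))
E
```

```text
(array([494.20548477,  38.07311809]), np.float64(12.918637337571973), 56, np.float64(0.8051507021123354))
1.4 [ 237.47282278 -578.13080082  404.68444935] 85.28870628443435 [0.2865377  0.35503178 0.98213233]
[[ 0.925  0.38  -0.   ]
 [ 0.38  -0.925  0.   ]
 [-0.    -0.    -1.   ]]
[ 1.111  0.521 -0.036  1.599  0.021  1.021 -0.113]
```

move_arm:
  steps:
    - [0.022,0.019,0,6.2]
    - [0.022,0.019,0,6.2]
    - [0.022,0.019,0,6.2]
    - [0.022,0.019,0,6.2]
    - [0.022,0.019,0,6.2]
    - [0.022,0.019,0,6.2]
    - [0.022,0.019,0,6.2]
    - [0.022,0.019,0,6.2]
  hand: 0.18

```text
clock: 2.4
tcp_pos: [414.1, -425.5, 404.8]
eef_rot: [0.808, 0.589, -0.0, 0.0]
wrist_force: [-0.1, -0.8, -0.1]
gripper_width: 50.1
gripper_force: 0.0
```

move_arm:
  steps:
    - [0.022,0.019,0,6.2]
    - [0.022,0.019,0,6.2]
    - [0.022,0.019,0,6.2]
    - [0.022,0.019,-0.01,6.2]
    - [0.022,0.019,-0.02,6.2]
    - [0.022,0.019,-0.02,6.2]
    - [0.022,0.019,-0.02,6.2]
    - [0.022,0.019,-0.02,6.2]

```text
clock: 3.4
tcp_pos: [590.1, -273.6, 314.1]
eef_rot: [0.487, 0.873, -0.0, 0.0]
wrist_force: [0.1, -0.5, 0.5]
gripper_width: 50.4
gripper_force: 0.0
```

Run:
```python
from h import *
from scipy.spatial.transform import Rotation as R
c=robot.camera('wrist'); save(c,'w1.png')
s=robot.sense(); print(s['clock'],s['tcp_pos'],s['gripper_width'],s['wrist_force']); M=R.from_quat(s['eef_rot']).as_matrix(); print(M.round(3)[:,1],np.round(s['joint_pos'],3))
print((M.T@(np.array(c['T'])[:3,3]-s['tcp_pos'])).round(1))
```

```text
3.45 [ 592.01245268 -270.03764097  311.49005444] 50.289332821280674 [-0.68171901  5.54730501 -3.81555086]
[0.846 0.534 0.001] [ 0.644  0.704 -0.479  1.588  0.373  0.944  0.603]
[67.1 -2.3 27.9]
```

View pics/w1.png

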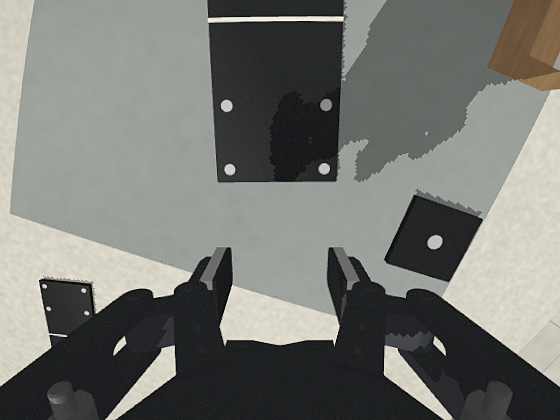

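The wrist view shows the fingers (about columns 230 and 330) centred behind the plate's trailing edge (row 182, columns 218–340). The tool is parallel to the plate. Going down now.

move_arm:
  steps:
    - [0,0,-0.015,0]
    - [0,0,-0.02,0]
    - [0,0,-0.02,0]
    - [0,0,-0.01,0]
    - [0,0,-0.004,0]
    - [0,0,0,0]

```text
clock: 4.2
tcp_pos: [589.5, -274.2, 245.8]
eef_rot: [0.488, 0.873, 0.0, 0.0]
wrist_force: [0.4, 0.4, -0.2]
gripper_width: 50.5
gripper_force: 0.0
```

move_arm:
  steps:
    - [0,0,-0.002,0]
    - [0,0,-0.001,0]
    - [0,0,0,0]

```text
clock: 4.58
tcp_pos: [589.5, -274.2, 242.8]
eef_rot: [0.488, 0.873, -0.0, 0.0]
wrist_force: [-0.4, 0.4, 0.7]
gripper_width: 50.2
gripper_force: 0.0
```

Run:
```python
from h import *
c=robot.camera('wrist'); save(c,'w2.png'); s=robot.sense(); print(s['clock'],s['tcp_pos'],s['wrist_force'])
# finger lowest depth points
d=c['depth']; out=[]
for v in range(200,420,2):
    for u in range(150,420,2):
        if 0<d[v,u]<200: out.append((world(c,u,v)[2],u,v))
out.sort(); print(out[:12])
```

```text
4.625 [ 589.49976894 -274.14497927  242.8198501 ] [-0.19067408  0.6258069  -0.6195104 ]
[(np.float64(58.58840427440663), 212, 232), (np.float64(58.65461017446117), 344, 222), (np.float64(58.66861113626561), 160, 236), (np.float64(58.71796660517094), 238, 286), (np.float64(58.7329007557384), 328, 236), (np.float64(58.80435168983257), 332, 246), (np.float64(58.8066657708946), 340, 206), (np.float64(58.81761297255008), 248, 236), (np.float64(58.8423813089224), 392, 294), (np.float64(58.91258292564788), 172, 208), (np.float64(58.92108096793933), 332, 318), (np.float64(58.923282292650384), 184, 274)]
```

View pics/w2.png

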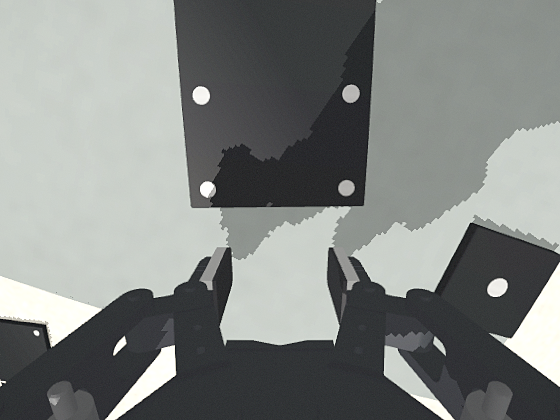

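The fingers (tips near (228,250) and (332,250)) are just behind the plate's edge (row 207, columns 190–365). Feeling for the board by force.

move_arm:
  steps:
    - [0,0,-0.002,0]
    - [0,0,-0.002,0]
    - [0,0,-0.002,0]
    - [0,0,0,0]

```text
clock: 5.12
tcp_pos: [589.4, -274.1, 236.5]
eef_rot: [0.488, 0.873, -0.0, -0.0]
wrist_force: [-0.8, 0.0, 0.4]
gripper_width: 50.6
gripper_force: 0.0
```

move_arm:
  steps:
    - [0,0,-0.001,0]
    - [0,0,-0.001,0]
    - [0,0,0,0]

```text
clock: 5.5
tcp_pos: [589.4, -274.1, 234.6]
eef_rot: [0.488, 0.873, -0.0, -0.0]
wrist_force: [0.3, 0.1, 0.3]
gripper_width: 50.5
gripper_force: 0.0
```

move_arm:
  steps:
    - [0,0,-0.001,0]
    - [0,0,0,0]

```text
clock: 5.75
tcp_pos: [589.5, -274.1, 233.6]
eef_rot: [0.488, 0.873, -0.0, -0.0]
wrist_force: [0.1, 0.6, 0.0]
gripper_width: 50.1
gripper_force: 0.0
```

move_arm:
  steps:
    - [0,0,-0.001,0]
    - [0,0,0,0]

```text
clock: 6.0
tcp_pos: [589.4, -274.1, 232.6]
eef_rot: [0.488, 0.873, -0.0, -0.0]
wrist_force: [-0.3, -0.3, 0.2]
gripper_width: 50.2
gripper_force: 0.0
```

move_arm:
  steps:
    - [0,0,-0.001,0]
    - [0,0,0,0]

```text
clock: 6.25
tcp_pos: [589.5, -274.1, 231.6]
eef_rot: [0.488, 0.873, -0.0, -0.0]
wrist_force: [0.7, -0.5, 0.0]
gripper_width: 50.6
gripper_force: 0.0
```

move_arm:
  steps:
    - [0,0,-0.001,0]
    - [0,0,0,0]

```text
clock: 6.5
tcp_pos: [589.5, -274.1, 230.6]
eef_rot: [0.488, 0.873, -0.0, -0.0]
wrist_force: [0.5, -0.3, -0.0]
gripper_width: 50.7
gripper_force: 0.0
```

move_arm:
  steps:
    - [0,0,-0.001,0]
    - [0,0,0,0]

```text
clock: 6.75
tcp_pos: [589.5, -274.1, 230.4]
eef_rot: [0.488, 0.873, -0.0, 0.0]
wrist_force: [-4.5, 1.5, 12.2]
gripper_width: 50.3
gripper_force: 5.9
```

move_arm:
  steps:
    - [0,0,-0.001,0]
    - [0,0,0,0]

```text
clock: 7.0
tcp_pos: [589.5, -274.0, 230.3]
eef_rot: [0.488, 0.873, -0.0, 0.0]
wrist_force: [-9.6, 2.9, 25.9]
gripper_width: 50.3
gripper_force: 13.4
```

Contact came at TCP z of about 230.5, so I push 3 mm above that (z about 233.5). Computing the arc path.

Run:
```python
import numpy as np
A0,A1=32.2,12.7; h=lambda a:np.array([-np.sin(np.deg2rad(a)),np.cos(np.deg2rad(a))])
p=np.array([589.5,-274.1]); D=86; a=A0; C=p+D*h(a); print('C',C)
S=np.r_[[7]*32]  # travel of point D ahead
tr=0
for i,s in enumerate(S):
    an=A0 if tr<14 else max(A1,A0-19.5*(tr+s-14)/140)
    C=C+s*h((a+an)/2); pn=C-D*h(an); print(i,np.round(pn-p,1),round(an-a,2),np.round(pn,1)); p=pn;a=an;tr+=s
```

```text
C [ 543.67264026 -201.32738771]
0 [-3.7  5.9] 0.0 [ 585.8 -268.2]
1 [-3.7  5.9] 0.0 [ 582.  -262.3]
2 [-4.9  5.2] -0.98 [ 577.1 -257.1]
3 [-4.8  5.3] -0.97 [ 572.3 -251.8]
4 [-4.7  5.4] -0.98 [ 567.5 -246.4]
5 [-4.7  5.4] -0.97 [ 562.9 -241. ]
6 [-4.6  5.5] -0.98 [ 558.3 -235.5]
7 [-4.5  5.6] -0.98 [ 553.9 -229.9]
8 [-4.4  5.7] -0.97 [ 549.5 -224.3]
9 [-4.3  5.7] -0.98 [ 545.2 -218.5]
10 [-4.2  5.8] -0.97 [ 541.  -212.7]
11 [-4.1  5.9] -0.98 [ 537.  -206.8]
12 [-4.   5.9] -0.98 [ 533.  -200.9]
13 [-3.9  6. ] -0.97 [ 529.1 -194.9]
14 [-3.8  6.1] -0.98 [ 525.3 -188.8]
15 [-3.7  6.1] -0.97 [ 521.7 -182.7]
16 [-3.6  6.2] -0.98 [ 518.1 -176.5]
17 [-3.5  6.3] -0.98 [ 514.7 -170.2]
18 [-3.3  6.3] -0.97 [ 511.3 -163.9]
19 [-3.2  6.4] -0.98 [ 508.1 -157.5]
20 [-3.1  6.4] -0.97 [ 504.9 -151.1]
21 [-3.   6.5] -0.98 [ 501.9 -144.6]
22 [-1.5  6.8] -0.0 [ 500.4 -137.8]
23 [-1.5  6.8] 0.0 [ 498.8 -131. ]
24 [-1.5  6.8] 0.0 [ 497.3 -124.1]
25 [-1.5  6.8] 0.0 [ 495.8 -117.3]
26 [-1.5  6.8] 0.0 [ 494.2 -110.5]
27 [-1.5  6.8] 0.0 [ 492.7 -103.6]
28 [-1.5  6.8] 0.0 [491.1 -96.8]
29 [-1.5  6.8] 0.0 [489.6 -90. ]
30 [-1.5  6.8] 0.0 [488.1 -83.2]
31 [-1.5  6.8] 0.0 [486.5 -76.3]
```

move_arm:
  steps:
    - [0,0,0.005,0]
    - [-0.0037,0.0059,0,0]
    - [-0.0037,0.0059,0,0]
    - [-0.0049,0.0052,0,-0.975]
    - [-0.0048,0.0053,0,-0.975]
    - [-0.0047,0.0054,0,-0.975]
    - [-0.0047,0.0054,0,-0.975]
    - [-0.0046,0.0055,0,-0.975]

```text
clock: 8.0
tcp_pos: [558.1, -235.2, 233.7]
eef_rot: [0.526, 0.851, -0.0, 0.0]
wrist_force: [0.4, 0.2, -0.6]
gripper_width: 50.3
gripper_force: 0.2
```

move_arm:
  steps:
    - [-0.0045,0.0056,0,-0.975]
    - [-0.0044,0.0057,0,-0.975]
    - [-0.0043,0.0057,0,-0.975]
    - [-0.0042,0.0058,0,-0.975]
    - [-0.0041,0.0059,0,-0.975]
    - [-0.004,0.0059,0,-0.975]
    - [-0.0039,0.006,0,-0.975]
    - [-0.0038,0.0061,0,-0.975]

```text
clock: 9.0
tcp_pos: [524.9, -188.4, 233.7]
eef_rot: [0.582, 0.813, -0.0, 0.0]
wrist_force: [0.6, -1.3, -0.3]
gripper_width: 50.2
gripper_force: 0.2
```

Run:
```python
from h import *
c=robot.camera('wrist'); save(c,'w3.png'); s=robot.sense(); print(s['clock'],s['tcp_pos'],s['wrist_force'])
```

```text
9.05 [ 524.63046687 -187.6153255   233.69836713] [ 0.88902433 -0.23879554  0.19871392]
```

View pics/w3.png

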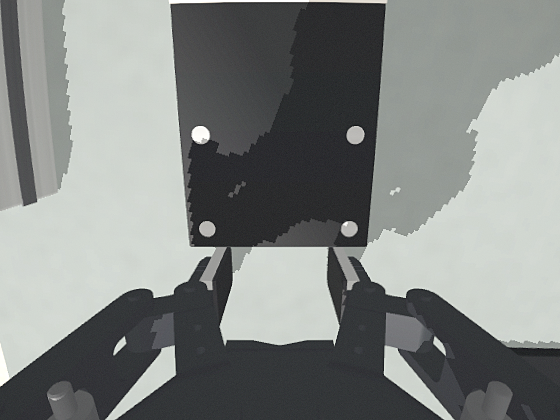

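The fingers are flush on the plate's trailing edge (row 247, columns 190–368), and the offcut at the left (columns 0–65) is well clear. I keep going.

move_arm:
  steps:
    - [-0.0037,0.0061,0,-0.975]
    - [-0.0036,0.0062,0,-0.975]
    - [-0.0035,0.0063,0,-0.975]
    - [-0.0033,0.0063,0,-0.975]
    - [-0.0032,0.0064,0,-0.975]
    - [-0.0031,0.0064,0,-0.975]
    - [-0.003,0.0065,0,-0.975]
    - [-0.0015,0.0068,0,0]

```text
clock: 10.05
tcp_pos: [500.1, -137.4, 233.7]
eef_rot: [0.629, 0.777, -0.0, -0.0]
wrist_force: [0.8, -0.4, -0.1]
gripper_width: 50.6
gripper_force: 0.4
```

move_arm:
  steps:
    - [-0.0015,0.0068,0,0]
    - [-0.0015,0.0068,0,0]
    - [-0.0013,0.0058,0,0]
    - [-0.0006,0.003,0,0]
    - [0,0,0,0]

```text
clock: 10.68
tcp_pos: [495.3, -115.2, 233.7]
eef_rot: [0.629, 0.777, -0.0, -0.0]
wrist_force: [0.6, 1.1, -0.0]
gripper_width: 50.4
gripper_force: 0.0
```

Run:
```python
from h import *
from scipy.spatial.transform import Rotation as R
c=robot.camera('wrist'); save(c,'w4.png'); s=robot.sense(); M=R.from_quat(s['eef_rot']).as_matrix(); print(s['clock'],s['tcp_pos'],s['wrist_force'],np.rad2deg(np.arctan2(M[1,1],M[0,1])))
c=robot.camera('top'); save(c,'t4.png'); print(edge(c))
g=c['pixels']; r=g[170:350,150:330]; cv2.imwrite('pics/t4c.png',cv2.resize(r,None,fx=3,fy=3,interpolation=2)[:,:,::-1])
a=cv2.imread('pics/t4c.png'); b=cv2.imread('pics/w4.png')[:, :]; b=cv2.resize(b,(260,195));
```

```text
10.725 [ 495.35853835 -115.39241868  233.65943618] [-0.26358177  0.39093692 -0.97461155] 12.035284472317228
(array([494.2759037 ,  37.75547883]), np.float64(13.001549960982066), 42, np.float64(0.6745875636685932))
```

View pics/t4c.png

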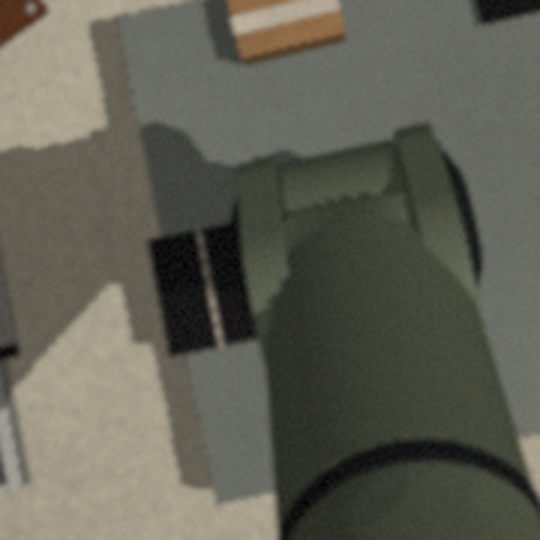

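View pics/w4.png

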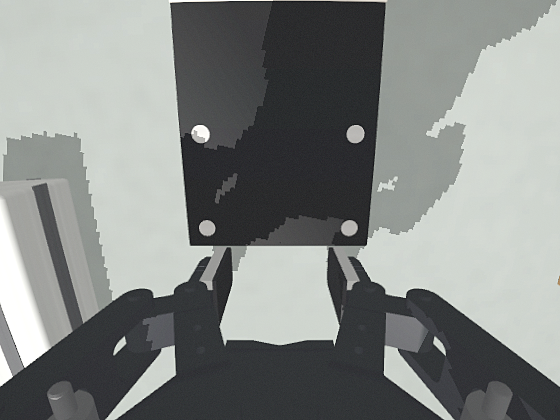

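The top crop shows the plate's lead just past the board edge (crop x about 160) with the line still about 29 mm inside. The wrist view shows the fingers still flush on the plate. I push 20 mm more with a small counter-turn, then back off and look.

move_arm:
  steps:
    - [-0.0008,0.005,0,0.2]
    - [-0.0008,0.005,0,0.2]
    - [-0.0008,0.005,0,0.2]
    - [-0.0005,0.003,0,0.2]
    - [-0.0003,0.0018,0,0]
    - [0,0,0,0]

```text
clock: 11.52
tcp_pos: [492.2, -95.5, 233.7]
eef_rot: [0.624, 0.782, -0.0, -0.0]
wrist_force: [-0.3, 0.2, 0.6]
gripper_width: 50.5
gripper_force: 0.0
```

move_arm:
  steps:
    - [0.0015,-0.0075,0,0]
    - [0.0015,-0.0075,0,0]
    - [0,0,0.03,0]
    - [0,0,0.03,0]
    - [0,0,0.03,0]
    - [0,0,0.03,0]
    - [0,0,0,0]
    - [0,0,0,0]

```text
clock: 12.52
tcp_pos: [495.0, -111.1, 353.2]
eef_rot: [0.624, 0.781, -0.0, -0.0]
wrist_force: [-1.0, -0.3, 0.0]
gripper_width: 50.2
gripper_force: 0.0
```

Run:
```python
from h import *
c=robot.camera('wrist'); save(c,'w5.png'); np.savez('w5.npz',**c); print(robot.sense()['tcp_pos'],robot.sense()['clock'])
```

```text
[ 494.94438885 -110.96160739  352.95546514] 12.575
```

View pics/w5.png

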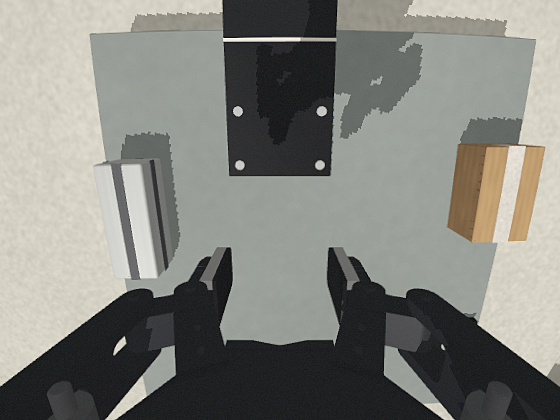

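The wrist view shows the line at row 39 (columns 224–336) just short of the board edge (rows 31–40), and the bystanders are untouched. Measuring both by sub-pixel line fits.

```bash
cat >> h.py <<'E'
def fit(c,uv,z):
    P=np.array([world(c,u,v,z)[:2] for u,v in uv]); 
    for _ in range(3):
        f=np.polyfit(P[:,0],P[:,1],1); r=P[:,1]-np.polyval(f,P[:,0]); P=P[abs(r)<max(1.5*r.std(),.3)]
    return f,np.rad2deg(np.arctan(f[0])),r.std(),len(P)
def check(c,ecols,lcols,erow,lrow,trow,w=9):
    """edge: grey->beige step (max gradient in red-blue), line: bright peak, trail: dark->grey"""
    im=cv2.GaussianBlur(c['pixels'].astype(np.float32),(0,0),1.)
    rb=im[:,:,0]-im[:,:,2]
    def sub(s,i):
        d=s[i-1]-2*s[i]+s[i+1]; return i+(0.5*(s[i-1]-s[i+1])/d if d else 0)
    E=[];L=[];Tr=[]
    for u in ecols:
        g=-np.gradient(rb[:,u]); r=erow(u); a=max(r-w,1); i=a+g[a:r+w].argmax(); E.append((u,sub(g,i)))
    g0=im.sum(2)
    for u in lcols:
        s=g0[:,u]; a=lrow-w; i=a+s[max(a,1):lrow+w].argmax(); L.append((u,sub(s,i)))
        g=np.gradient(s); i=trow-w+g[trow-w:trow+w].argmax(); Tr.append((u,sub(g,i)))
    e,l,t=fit(c,E,60),fit(c,L,68),fit(c,Tr,68)
    x=np.mean([world(c,u,v,68)[0] for u,v in L]); A=np.deg2rad(e[1])
    gap=lambda a,b:(np.polyval(a[0],x)-np.polyval(b[0],x))*np.cos(A)
    print('edge ang %.2f sd %.2f n%d | line ang %.2f sd %.2f | trail ang %.2f sd %.2f'%(*e[1:],*l[1:3],*t[1:3]))
    print('line short of edge by %.2f  trail to edge %.2f (want 110) line-trail %.2f'%(gap(e,l),gap(e,t),gap(l,t)))
E
python3 - <<'E'
from h import *
c=dict(np.load('w5.npz')); 
cols=[u for u in range(100,525) if not 215<u<345 and not 120<u<215 and not 345<u<512]
cols=list(range(97,130))+list(range(512,530))
check(c,cols,range(230,332),lambda u:int(34+(u-92)*6/443),39,175)
check(c,[u for u in range(100,528) if not 218<u<342],range(230,332),lambda u:33,39,175,6)
E
```

```text
edge ang 12.72 sd 0.08 n51 | line ang 12.99 sd 0.03 | trail ang 12.90 sd 0.02
line short of edge by 9.39  trail to edge 119.52 (want 110) line-trail 110.12
edge ang 12.72 sd 0.09 n305 | line ang 12.99 sd 0.03 | trail ang 12.90 sd 0.02
line short of edge by 9.53  trail to edge 119.66 (want 110) line-trail 110.13
```

move_arm:
  steps:
    - [0,0,-0.04,0]
    - [0,0,-0.04,0]
    - [0,0,-0.03,0]
    - [0,0,-0.01,0]
    - [0,0,0,0]
    - [-0.0015,0.0075,0,-0.2]
    - [-0.0013,0.006,0,0]
    - [-0.0002,0.0015,0,0]

```text
clock: 13.58
tcp_pos: [492.3, -95.0, 234.3]
eef_rot: [0.625, 0.781, 0.0, 0.0]
wrist_force: [0.9, -0.3, 0.4]
gripper_width: 50.5
gripper_force: 0.5
```

move_arm:
  steps:
    - [-0.0005,0.002,0,0]
    - [-0.0005,0.002,0,0]
    - [-0.0004,0.002,0,0]
    - [-0.0004,0.002,0,0]
    - [-0.0003,0.0013,0,0]
    - [0,0,0,0]

```text
clock: 14.32
tcp_pos: [490.0, -86.2, 233.7]
eef_rot: [0.625, 0.781, -0.0, -0.0]
wrist_force: [-0.8, -0.7, 0.0]
gripper_width: 50.2
gripper_force: 0.0
```

move_arm:
  steps:
    - [0.0015,-0.0075,0,0]
    - [0.0015,-0.0075,0,0]
    - [0.0022,-0.01,0.03,0]
    - [0,0,0.03,0]
    - [0,0,0.03,0]
    - [0,0,0.03,0]
    - [0,0,0,0]
    - [0,0,0,0]

```text
clock: 15.32
tcp_pos: [495.1, -111.8, 353.2]
eef_rot: [0.625, 0.78, -0.0, -0.0]
wrist_force: [-0.0, 0.5, 0.3]
gripper_width: 50.5
gripper_force: 0.0
```

Run:
```python
from h import *
c=robot.camera('wrist'); save(c,'w6.png'); np.savez('w6.npz',**c); print(robot.sense()['tcp_pos'],robot.sense()['clock'])
```

```text
[ 495.05722556 -111.65799021  352.95981369] 15.375
```

View pics/w6.png

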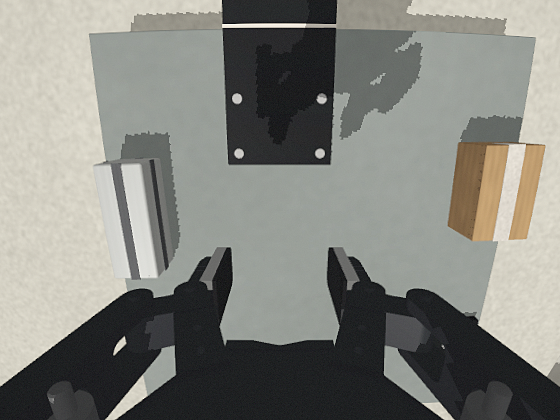

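The line (row 26, columns 223–337) now lies almost on the board edge. Measuring.

Run:
```python
from h import *
c=dict(np.load('w6.npz'))
check(c,[u for u in range(100,528) if not 218<u<342],range(230,332),lambda u:33,26,164,6)
d=c['depth']; print(np.median([world(c,u,v)[2] for u in range(160,210,4) for v in range(45,90,4)]),np.median([world(c,u,v)[2] for u in range(245,315,4) for v in range(60,150,4)]))
```

```text
edge ang 12.71 sd 0.11 n305 | line ang 12.69 sd 0.03 | trail ang 12.72 sd 0.02
line short of edge by 0.12  trail to edge 110.14 (want 110) line-trail 110.02
60.48853155553104 68.5383383535178
```

```bash
python3 -c "
from bench import robot
print(robot.hand_in())"
```

```text
the job is handed in; nothing more can be done
None
```

I slid the carrier plate until its scribed line was within about 0.2 mm of the open edge (about 40 mm overhang), square to the edge within 0.1° by my last wrist-camera measurement, and handed the job in at about 15.4 s with the gripper clear and the carton and offcut undisturbed (the square plate was out of the last view).

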